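# Piston float check on a dead-weight pressure bench

### The arm

A 6-joint arm with a two-finger parallel gripper is mounted at the origin on the work surface. World frame = base frame: x ahead of the robot, y to its left, z up, the work surface at z = 0. Lengths are in m, angles in rad, forces in N, time in s.
With the tool pointing down it reaches from about 0.325 to 0.775 m from the base axis. Payload 5.5 kg.
Tool frame: the origin (TCP) lies between the finger pads; the fingertips stand 8 mm ahead of it and the grasp point (between the pads) lies 11 mm behind it (tcp_to_tips is the distance from the TCP to the fingertips, in m); z points along the fingers, y is the line along which they close (so a half turn about z gives the same grasp; the last joint's range is limited). The gripper opens to 88 mm and grips with 3 to 60 N. Pads are 20 mm wide; open, the fingers measure 115 mm over their backs; the gripper's body (75 mm by 178 mm) begins 61 mm behind the grasp point.
Start: joints at [1.111, 0.091, 1.231, -0, 1.82, -0.057], TCP at [0.235, 0.552, 0.231] pointing down, gripper open.
Joint ranges: [-2.87, 2.87], [-0.86, 2.18], [0.17, 2.46], [-1.51, 4.65], [0.06, 2.69], [-2.65, 2.65]. Speed limits (rad/s): [2.57, 2.57, 3.01, 3.14, 3.14, 3.14].

### API

Orientations are given as a unit quaternion [w, x, y, z].
In Python, from bench import * gives the robot as it stands. Calls block until the motion is done:
- move_to(position, orientation): joint-space move of the TCP to a pose.
- move_l(position, speed=0.15, orientation=None): straight line of the TCP; orientation=None keeps the orientation; speed is the mean speed in m/s.
- movej(angles): joint-space move.
- gripper_open() and close(): open the fingers fully, or close them until they stop; the grip force is fixed at half the most.
- hold(seconds).
- inverse_kinematics(position, orientation): joint angles nearest the present ones, or None.
- state(): the state.
- get_image(name): name is "scene" or "top"; returns a dict with "frame" (384x512x3 uint8, blue, green, red), "depth" (384x512 float32, m along the optical axis (not along the pixel's ray), 0 where there is no reading), "camera_matrix" (3x3 intrinsics, pixels), "k1" (the pictures are not rectified: a ray, as slopes to the right and down, at radius r is drawn at 1 + k1 r^2 times it, then the intrinsics apply), "view" (4x4, takes a point from world to camera coordinates). Camera axes: x right, y up, looking along -z (the intrinsics and any distortion apply to the point x, -y, -z); pixel columns grow to the right and rows downward; lengths in m; the calibration is good to about 2 mm. A picture is of the moment at which its call begins.
A pose or a line that the arm cannot do raises IKError and nothing moves.
- job_done(): hands the job in; it is judged then, once.
The state is a dict: "time": time; "joint_pos": joint angles; "dq": joint speeds; "joint_torque": joint torques, N m; "ee_pos": TCP position; "ee_rot": TCP orientation; "ft_force": force on the tool from outside, world axes, zero at the start; "moment": the same for the moment, N m; "finger_gap": finger opening in m; "finger_force": force on a finger pad.
Only numpy, scipy, OpenCV 4.12 (cv2) and the standard library are available. Lean on these libraries where they do the work, as an engineer would, in place of code of your own. Each camera call takes 0.05 s, during which the arm holds its last target. There are 200 camera calls.

### The job

Check that the piston of the blue-capped column floats: with closed fingertips press gently down on its blue cap until it has sunk about 10 mm, well short of its lower stop, hold it down for about a second, then let it rise freely. Then press the green record key fully down to log the check, release it and withdraw. Do not lift or grasp anything, and leave the weights on the piston, the yellow and white columns, the red vent key and the loose pieces alone.

Things in the scene. Friction and masses are not known exactly. Their poses are not given: they have to be found in the camera images.
- blue_cap_top (a point): centre of the flat level top face of the blue round cap, 40 mm across and 12 mm thick, on top of the piston of the blue column; z up. 176 mm above the bench while floating. The cap stands on a thin neck, its underside 24 mm above the weights, and moves up and down with the piston.
- blue_piston (a joint): vertical travel of the blue column's floating piston with its pan, weights and cap (m): 0 floating at rest, positive when pressed down, negative when lifted; hard stops at +0.02 and -0.02. It is springy, about 0.5 N per mm pressed (5 N at 10 mm), damped, and returns to 0 by itself when released.
- blue_column: the blue column, fixed to the bench: teal base 110 x 110 mm, post with a blue collar, floating piston with a pan 100 mm across 102 mm above the bench, a stack of steel weights on it (92 mm across, 32 mm high, not to be touched), the cap above; origin on the bench under its centre. Three columns of the same build stand in a row across the bench, in any order.
- yellow_column: column of the same size with a yellow cap and collar; origin on the bench under its centre. To be left alone.
- yellow_piston (a joint): travel of the yellow column's piston (m), as for the blue one.
- white_column: column of the same size with a white cap and collar; origin on the bench under its centre. To be left alone.
- white_piston (a joint): travel of the white column's piston (m), as for the blue one.
- panel: grey key panel fixed to the bench in front of the columns, 85 mm (its x) by 160 mm (its y) by 30 mm high, with a small dark display in the middle of its top; origin at the centre of its underside. The green key lies 45 mm to its +y, the red key 45 mm to its -y.
- record_key_top (a point): centre of the top of the round green record key (30 mm across, standing 10 mm proud of a black collar 46 mm across); 52 mm above the bench when not pressed. z up.
- record_key (a joint): travel of the green record key (m): 0 released, 0.006 fully down, which takes 4 N; springs back.
- vent_key_top (a point): centre of the top of the round red vent key, same size and height as the green one. To be left alone.
- vent_key (a joint): travel of the red vent key (m), as for the green one.
- knob_weight: loose brass weight with a knob on top, 56 mm across, 68 mm high; origin at the centre of its underside. To be left alone.
- spare_weight: loose steel ring weight, 68 mm across, 20 mm high; origin at the centre of its underside. To be left alone.
- gauge: loose round pressure gauge lying on its back, white dial up, 90 mm across, 30 mm high, with a 30 mm brass stem; origin at the centre of its underside. To be left alone.
There are look-alikes about, which are no part of the job. Of the things like the panel, leave any that is pink; of the rest the smaller one is meant.

How it is judged:
By the outcome, as a careful person would: the job done as asked, in the order asked, and still so for the second after the job is handed in, with the robot touching nothing.
It also fails if it takes over 48 s, if anything falls off the work surface, if the arm or the gripper's body presses on something with over 40 N, if the wrist force passes 120 N, or if a joint passes its speed limit or range.

## Working session

There is one attempt and no reset: what is moved stays moved. The work goes in short steps, each a Python script; the robot and the scene stay as the last script left them, time stands still between calls to the robot, and variables do not carry over. Pictures are saved under pics/ and viewed, at most 10 in all, crops included, and the job is handed in when it is done.

```bash
mkdir -p pics
cat > h.py <<'E'
import numpy as np, cv2
from bench import *
def world(im):
    K=im["camera_matrix"];h,w=im["depth"].shape
    u,v=np.meshgrid(np.arange(w),np.arange(h))
    p=np.stack([u,v],-1).reshape(-1,1,2).astype(np.float64)
    n=cv2.undistortPoints(p,np.array(K,float),np.array([im["k1"],0,0,0.])).reshape(h,w,2)
    d=im["depth"]
    c=np.stack([n[...,0]*d,-n[...,1]*d,-d,np.ones_like(d)],-1)
    return (c@np.linalg.inv(np.array(im["view"])).T)[...,:3]
E
python3 - <<'E'
from h import *
for n in("scene","top"):
    im=get_image(n);cv2.imwrite(f"pics/{n}0.png",cv2.resize(im["frame"],(800,600)))
    np.savez(f"{n}0.npz",f=im["frame"],w=world(im),d=im["depth"])
s=state();print(s["time"],s["ee_rot"],s["ft_force"],s["finger_gap"],[k for k in s])
E
```

```text
0.1 [-2.30356023e-04  2.00016371e-01  9.79792152e-01 -8.59147744e-04] [ 0.58556124 -0.54264942  0.38785932] 0.08767673203168978 ['time', 'joint_pos', 'dq', 'joint_torque', 'ee_pos', 'ee_rot', 'ft_force', 'moment', 'finger_force', 'finger_gap']
```

View pics/top0.png

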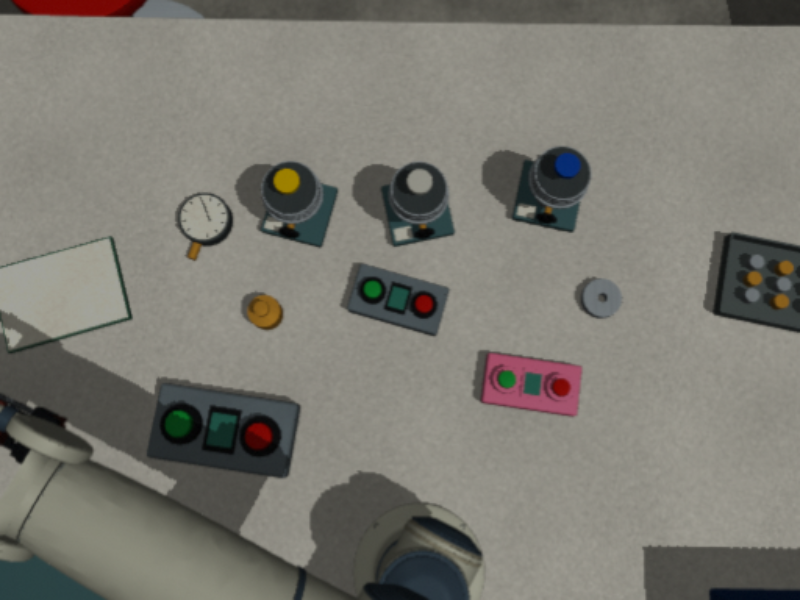

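View pics/scene0.png

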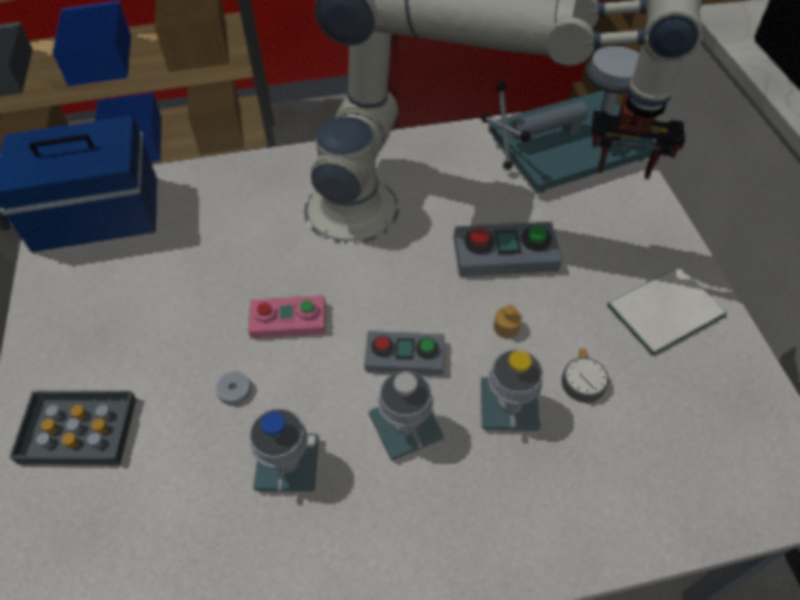

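In the top view (800x600), the blue cap is at (567,165), white at (420,181) and yellow at (287,180). There are three panels: pink at (532,384), excluded; large grey at (222,430); and small grey at (398,298). The small grey one is meant, being the smaller of the non-pink two, and its green key is at (372,290). I'll measure these and confirm with a crop.

Run:
```python
from h import *
for n in("top","scene"):
    z=np.load(n+"0.npz");f=z["f"];w=z["w"];hsv=cv2.cvtColor(f,cv2.COLOR_BGR2HSV)
    for name,lo,hi,zr in(("blue",(105,120,40),(130,255,255),(.165,.19)),("green",(45,100,40),(80,255,255),(.042,.062)),("red",(0,150,60),(8,255,255),(.042,.062))):
        m=cv2.inRange(hsv,lo,hi)*((w[...,2]>zr[0])&(w[...,2]<zr[1])&(w[...,0]>0)).astype(np.uint8)
        k,l,st,c=cv2.connectedComponentsWithStats(m)
        for i in range(1,k):
            if st[i,4]>15:
                p=w[l==i];print(n,name,c[i].round(1),st[i,4],"med",np.median(p,0).round(4),"mid",((p.min(0)+p.max(0))/2).round(4),"size",np.ptp(p,axis=0).round(3))
f=np.load("top0.npz")["f"]
a=cv2.resize(f[160:225,210:300],(800,578),interpolation=cv2.INTER_CUBIC)
cv2.imwrite("pics/crop1.png",a)
```

```text
top blue [363.1 105.6] 210 med [ 0.6343 -0.2222  0.1758] mid [ 0.6348 -0.2221  0.1746] size [0.041 0.039 0.014]
top green [238.  184.8] 105 med [0.4575 0.0838 0.0515] mid [0.4593 0.084  0.0499] size [0.031 0.026 0.016]
top green [324.1 242.2] 92 med [ 0.3107 -0.14    0.0516] mid [ 0.3107 -0.1403  0.0519] size [0.026 0.026 0.013]
top red [270.8 193.9] 95 med [ 0.4342 -0.0028  0.0511] mid [ 0.4346 -0.0029  0.0504] size [0.027 0.026 0.015]
top red [358.6 247.5] 76 med [ 0.2979 -0.2287  0.0515] mid [ 0.2979 -0.2281  0.0522] size [0.023 0.023 0.009]
scene blue [174.2 270.5] 178 med [ 0.6395 -0.2237  0.1749] mid [ 0.6385 -0.2231  0.1735] size [0.039 0.038 0.015]
scene green [196.  195.7] 34 med [ 0.3166 -0.1427  0.051 ] mid [ 0.3146 -0.143   0.051 ] size [0.021 0.02  0.01 ]
scene green [272.9 220.5] 61 med [0.4625 0.0806 0.0509] mid [0.4604 0.0813 0.0501] size [0.028 0.027 0.016]
scene red [168.4 197.4] 30 med [ 0.3058 -0.2325  0.0518] mid [ 0.3033 -0.2318  0.0523] size [0.023 0.017 0.01 ]
scene red [244.3 218.9] 45 med [ 0.4382 -0.005   0.0511] mid [ 0.437  -0.0052  0.0509] size [0.021 0.024 0.01 ]
```

View pics/crop1.png

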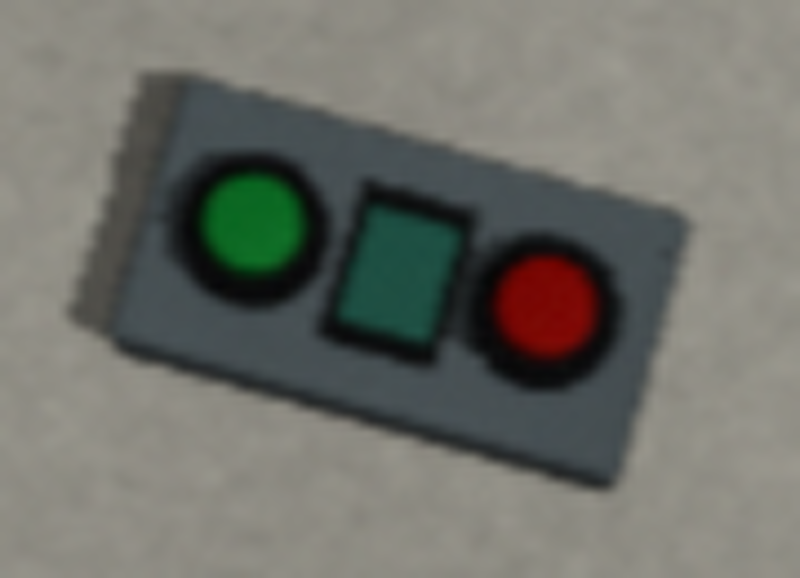

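Both panel keys are 90 mm apart at z≈0.051, and the crop shows the small grey panel with its green key on the left. The blue cap is at (0.637,-0.223,0.176). Next I'll close the gripper, move over the cap and press.

Run:
```python
from h import *
Q=[0,0,1,0]; T=.008; x,y=.637,-.2228
close(); s=state(); p=s["ee_pos"]
move_l([p[0],p[1],.29])
move_to([x,y,.29],Q)
move_l([x,y,.182+T],.1); hold(.3)
f0=np.mean([state()["ft_force"] for _ in range(5)],0)
def r(n):
    s=state();print(n,round(s["time"],2),s["ee_pos"].round(4) if hasattr(s["ee_pos"],"round") else s["ee_pos"],(np.array(s["ft_force"])-f0).round(2),round(s["finger_gap"],4))
r("above")
for z in(.174,.170,.166):
    move_l([x,y,z+T],.02);hold(.1);r(z)
```

```text
above 6.49 [ 0.6371 -0.2229  0.1905] [0. 0. 0.] 0.0007
0.174 7.14 [ 0.6371 -0.2228  0.1822] [-0.22 -0.73  1.92] 0.0006
0.17 7.59 [ 0.6371 -0.2228  0.1783] [ 0.11 -0.44  2.57] 0.0005
0.166 8.04 [ 0.6371 -0.2228  0.1743] [-0.17 -0.23  4.42] 0.0005
```

The force is 4.4 N at about 9.7 mm, as expected. I'll hold, release and then check in the image that the cap rose.

Run:
```python
from h import *
Q=[0,0,1,0]; T=.008; x,y=.637,-.2228
def capz():
    im=get_image("scene");w=world(im);m=cv2.inRange(cv2.cvtColor(im["frame"],cv2.COLOR_BGR2HSV),(105,120,40),(130,255,255))>0
    m&=(np.hypot(w[...,0]-x,w[...,1]-y)<.03)&(w[...,2]>.14)&(w[...,2]<.19);return np.median(w[m],0).round(4),m.sum()
print(capz());hold(1.0)
move_l([x,y,.29],.12);hold(.5);print(capz())
x2,y2=.4595,.083
move_to([x2,y2,.20],Q); move_l([x2,y2,.058+T],.1);hold(.3)
f0=np.mean([state()["ft_force"] for _ in range(5)],0)
for z in(.050,.047,.0455,.0445):
    move_l([x2,y2,z+T],.02);hold(.15);s=state()
    f=np.array(s["ft_force"])-f0;print(z,round(s["time"],2),np.round(s["ee_pos"],4),f.round(2))
    if f[2]>8:break
```

```text
(array([ 0.6465, -0.2185,  0.1644]), np.int64(83))
(array([ 0.6403, -0.2232,  0.1747]), np.int64(183))
0.05 14.62 [0.4597 0.083  0.0583] [ 1.95 -0.08  2.42]
0.047 15.07 [0.4597 0.083  0.0552] [1.09 0.8  4.  ]
0.0455 15.47 [0.4597 0.083  0.0543] [-0.82 -0.04  7.13]
0.0445 15.87 [0.4598 0.083  0.0541] [-2.42 -0.66 11.96]
```

The key is on its stop: the tips are at 46 mm and the force rises well past 4 N. I'll release it and withdraw.

Run:
```python
from h import *
hold(.2);x2,y2=.4595,.083
move_l([x2,y2,.29],.12); p=[.235,.552,.29]
move_to(p,[0,.2,.9798,0]);hold(.5)
im=get_image("scene");w=world(im);hsv=cv2.cvtColor(im["frame"],cv2.COLOR_BGR2HSV)
m=(cv2.inRange(hsv,(45,100,40),(80,255,255))>0)&(np.hypot(w[...,0]-x2,w[...,1]-y2)<.025)
print(np.median(w[m],0).round(4),m.sum(),state()["time"],np.round(state()["ft_force"],1))
cv2.imwrite("pics/end.png",cv2.resize(im["frame"],(800,600)))
```

```text
[0.4624 0.0806 0.051 ] 63 20.6333 [-0.5 -0.1 -0.1]
```

View pics/end.png

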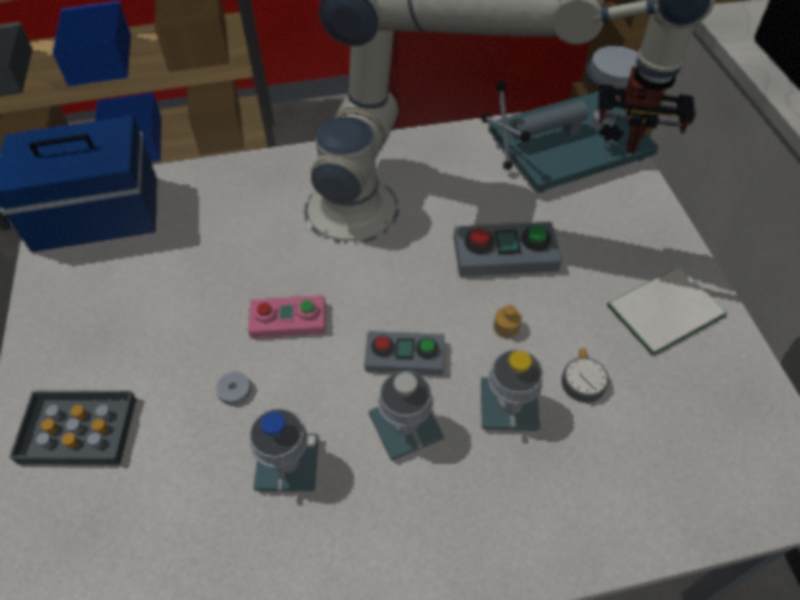

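The scene matches the start: blue cap back up at (273,422), green key released at (428,346), everything else in place and the arm clear.

```bash
python3 -c "
from bench import *
print(job_done())"
```

```text
the job is handed in; nothing more can be done
None
```

I pressed the blue piston down about 10 mm, held it for about a second and let it rise back to float, then pressed the green record key fully down, released it, withdrew and handed the job in at about 21 s.

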